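Wind down the kitchen press with its removable crank

TASK

Fit the loose crank onto the square shaft on top of the small kitchen press, all the way down, and wind it clockwise until the pressing plate is firmly down on the mould and the crank will go no further; feel for the stop and do not force it. Then lift the crank off and gently stand it upright on the cork mat. Leave the mug, the tape roll and the garlic alone.

Things in the scene. Friction and masses are not known exactly. Their poses are not given: they have to be found in the camera images.
- crank_hub (a point): Hub centre of the loose crank, which stands on its hub: a dark steel block 28 x 28 x 40 mm; 20 mm above its underside. From below a square socket on its axis, sides parallel to the hub's, 16.2 mm across, 26 deep, 2 mm bevel at the mouth. x points along the flat arm (14 mm wide, 26 to 34 mm above the underside) to the red grip, z up. Grasp the hub across y. About 0.18 kg.
- crank_knob (a point): Middle of the crank's upright red grip, 18 mm in diameter, 34 mm tall, which spins freely on its pin at the end of the arm, 55 mm from the hub's axis; this point is 52.5 mm above the hub's underside. Winding takes about 4 to 6 N here; the stop is felt as a further rise, and over about 18 N is forcing it.
- shaft_end (a point): Middle of the top end of the press's upright square steel shaft, 14 mm across, 1 mm bevels, sticking out 22 mm above a round black collar, on which the fully fitted hub rests. Axes are those of the fixed press frame: the shaft may start at any angle, which is not measured. It turns stiffly (0.22 N m, rising to 0.32), stays where left, and meets a stop when the plate is down.
- press: The press, fixed on the worktop: grey base 90 (x) x 160 (y) mm, two steel columns 66 mm either side of the shaft along y, joined by a grey crossbar 36 mm wide whose top is at 108 mm (nuts at its ends reach 121 mm). Black collar 36 mm in diameter, top at 114 mm; shaft end at 136 mm. Origin under the shaft, at worktop height.
- plate_face (a point): Middle of the underside of the round steel pressing plate, 76 mm in diameter, below the crossbar. It comes down about 4 mm for each radian that the shaft is turned clockwise seen from above; it starts 12 to 20 mm above the mould's lid.
- mould_lid (a point): Middle of the top of the lid of the round metal mould, 84 mm in diameter, fixed on the base of the press; the plate is down when its underside is here.
- mat: Round cork mat, 120 mm in diameter, 6 mm thick, fixed on the worktop; origin at the centre of its underside.
- mug: White mug with grey dots, 82 mm in diameter, 91 mm tall, loose bystander; origin under its middle.
- tape_roll: Black roll of tape lying flat, 58 mm in diameter, 19 mm tall, loose bystander; origin under its middle.
- garlic: Garlic bulb, 60 mm wide, 59 mm tall, loose bystander; origin under its middle.

How it is judged:
By the outcome, as a careful person would: the job done as asked, in the order asked, and still so for the second after the job is handed in, with the robot touching nothing.
It also fails if it takes over 72 s, if anything falls off the work surface, if the arm or the gripper's body presses on something with over 40 N, if the wrist force passes 120 N, or if a joint passes its speed limit or range.

ROBOT

A 7-joint arm with a two-finger parallel gripper is mounted at the origin on a cart in front of the work surface, level with it; the furniture and walls round the work are solid. World frame = base frame: x ahead of the robot, y to its left, z up, the work surface at z = 0. Lengths are in m, angles in rad, forces in N, time in s.
With the tool pointing down it reaches from about 0.425 to 0.925 m from the base axis. Payload 6.8 kg.
Tool frame: the origin (TCP) lies on the centre line of the jaws, within the pads' length; the fingertips stand 17 mm ahead of it and the grasp point (between the pads) lies 2 mm behind it; y points along the fingers, z is the direction in which the jaws open and shut, and the axes are right-handed (so a half turn about y gives the same grasp; the last joint's range is limited). The gripper opens to 85 mm and grips with 20 to 120 N. Pads are 22 mm wide; open, the fingers measure 114 mm over their backs; the gripper's body (76 mm by 85 mm) begins 54 mm behind the grasp point. The pads swing forward as they close: fully open they stand 13 mm farther back than shut.
Start: joints at [1.184, 0.477, 0.022, 1.555, -0.011, 1.109, -0.083], TCP at [0.186, -0.649, 0.248] pointing down, gripper open.
Joint ranges: [-2.96, 2.96], [-0.34, 2.1], [-1.41, 1.46], [0.24, 2.44], [-1.37, 4.51], [0.17, 1.92], [-2.96, 2.96]. Speed limits (rad/s): [2.39, 2.39, 3.14, 3.14, 3.14, 3.14, 3.14].

INTERFACE

Orientations are given as a rotation vector (axis times angle).
In Python, from bench import r gives the robot as it stands. The module is installed in compiled form; this text tells all that it offers.
- The arm moves only by the tool arm_command, never from a script. Its argument "motion" is a list of rows, each a list of 2 entries, a list of its own where there are three numbers: the shift along the world's x, y, z in mm, then the turn about the world's z in degrees. In form: [[[dx, dy, dz], turn], ...]. A call has 1 to 20 rows; each row shifts and turns the pose as measured when the row begins; what a row does not reach is not made up. A row lasts 1/8 s, in which the tool goes at most 62.5 mm and 10.7 degrees, less where a joint would pass 70% of its speed; a pose out of reach is approached as far as the arm can. A call is refused whole if a number of a shift passes 62.5 or a number of a turn 10.7, either way. A call with a gripper value outside its range is refused whole. "fingers" is the opening, from -1 (shut) to 1 (fully open), so that 0 is half open, set as the call begins (left out, the last holds). The fingers move at their own pace and stop on an object; "grip_force" is the grip in N (left out, the last holds). Time passes only in rows, so rows that do not move let the fingers close. It gives the time, the measured TCP pose, the force and the opening at its end, in the units of the state.
- r.get_obs(): the state, without advancing time (a new reading comes with each control period).
- r.grab_frame(name): name is "side" or "top" or "wrist"; returns a dict with "frame" (420x560x3 uint8, red, green, blue), "depth" (420x560 float32, m along the optical axis (not along the pixel's ray), 0 where there is no reading), "fx", "fy", "cx", "cy" (pixels), "eye" and "attitude" of the camera in the world; the wrist camera has in their place "mount" (4x4, takes a point from camera to tool coordinates, whose origin is the TCP and whose axes are the tool frame's). Camera axes: x right, y up, looking along -z (the intrinsics and any distortion apply to the point x, -y, -z); pixel columns grow to the right and rows downward; lengths in m; the calibration is good to about 2 mm. The wrist camera is an equidistant fisheye: a pixel r from the principal point sees the ray r / f radians off the axis. A picture is of the moment at which its call begins: read the wrist's pose just before it.
- r.hand_in(): hands the job in, once; it reports no verdict.
The state is a dict: "clock": time; "joints": joint angles; "qvel": joint speeds; "tau": joint torques, N m; "tcp_pos": TCP position; "orientation": TCP orientation; "contact_force": force on the tool from outside, world axes, zero at the start; "moment": the same for the moment, N m; "grip_width": finger opening in m.
Only numpy, scipy, OpenCV 4.12 (cv2) and the standard library are available. Lean on these libraries where they do the work, as an engineer would, in place of code of your own. Each camera call takes 0.05 s, during which the arm holds its last target. There are 200 camera calls.

## Working session

There is one attempt and no reset: what is moved stays moved. The work goes in short steps, Python scripts to look and compute and a tool call to move; the robot and the scene stay as the last step left them, time stands still between calls to the robot, and variables do not carry over. Pictures are saved under pics/ and viewed, and the job is handed in when it is done.

Besides the shell and the picture viewer there is one more tool, called as a command line: name --argument value ..., lists and objects as JSON in quotes. arm_command: Moves the arm, as the interface text tells. Its arguments: {"type":"object","properties":{"motion":{"type":"array"},"fingers":{"type":"number"},"grip_force":{"type":"number"}},"required":["motion"]}

```bash
mkdir -p pics
cat > h.py <<'E'
import numpy as np, cv2
from bench import r
from scipy.spatial.transform import Rotation as R
def grab(n,save=None):
    o=r.get_obs(); f=r.grab_frame(n)
    if save: cv2.imwrite('pics/'+save+'.png',f['frame'][:,:,::-1])
    return o,f
def att(f):
    a=np.array(f['attitude']); return a if a.shape==(3,3) else (R.from_rotvec(a).as_matrix() if a.size==3 else R.from_quat(a).as_matrix())
def cloud(f):
    d=f['depth']; v,u=np.mgrid[:d.shape[0],:d.shape[1]]
    p=np.stack([(u-f['cx'])/f['fx']*d,-(v-f['cy'])/f['fy']*d,-d],-1)
    return p@att(f).T+np.array(f['eye'])
E
python3 - <<'E'
from h import *
for n in ('side','top','wrist'):
    o,f=grab(n,n+'0')
    print(n,{k:v for k,v in f.items() if k not in('frame','depth')})
print(o)
E
```

```text
side {'fx': 457.7471604847925, 'fy': 457.7471604847925, 'cx': 289.46306444760273, 'cy': 210.16198338748464, 'eye': array([ 0.43355092, -0.90611229,  0.49192547]), 'attitude': array([ 1.21028837, -0.03898876, -0.0184137 ])}
top {'fx': 412.5992961269224, 'fy': 412.5992961269224, 'cx': 281.4754651780607, 'cy': 209.36081180406254, 'eye': array([0.32468717, 0.07886724, 0.99024652]), 'attitude': array([ 0.15211251, -0.14173989, -1.56569159])}
wrist {'fx': 325.19226210127806, 'fy': 325.19226210127806, 'cx': 274.85073099667164, 'cy': 212.44974806374282, 'mount': array([[-7.52340393e-04, -9.53154475e-01, -3.02483025e-01,
        -7.63842667e-02],
       [ 1.99806642e-04,  3.02482962e-01, -9.53154771e-01,
        -1.26705132e-01],
       [ 9.99999697e-01, -7.77534952e-04, -3.71235557e-05,
         8.50896672e-06],
       [ 0.00000000e+00,  0.00000000e+00,  0.00000000e+00,
         1.00000000e+00]])}
{'clock': 0.1, 'joints': array([ 1.18388325,  0.47772705,  0.02235641,  1.55632119, -0.01153611,
        1.10931666, -0.0830932 ]), 'qvel': array([-9.23672488e-04,  7.38874398e-04, -6.46987540e-04, -3.15246077e-03,
        3.42506104e-04, -5.90093038e-04, -7.16287403e-05]), 'tau': array([ 4.81621057e-03, -5.97756422e+01,  1.61371775e+00, -2.81953794e+01,
        1.27825429e-02,  5.00193695e-03,  2.88025501e-05]), 'tcp_pos': array([ 0.18562692, -0.6484574 ,  0.24742999]), 'orientation': array([-0.29110216,  2.07391176, -2.07053696]), 'contact_force': array([0.69601608, 0.27291398, 0.00359741]), 'moment': array([ 0.02388275,  0.00823159, -0.00131448]), 'grip_width': 0.08533399546078246}
```

View pics/side0.png

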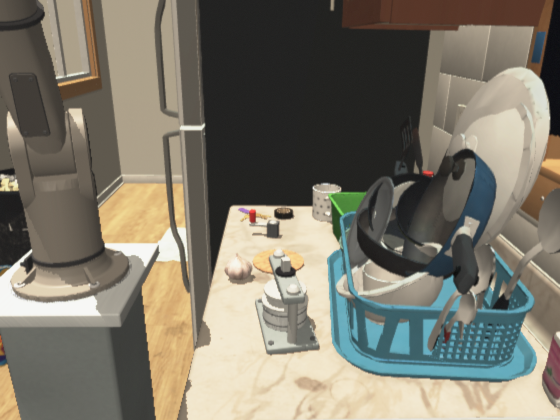

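View pics/top0.png

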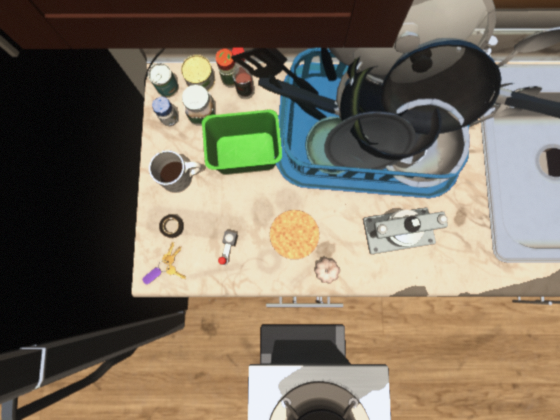

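View pics/wrist0.png

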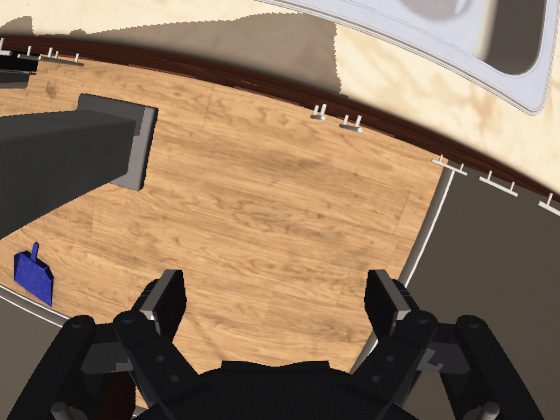

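Run:
```python
from h import *
o,f=grab('top'); P=cloud(f)
for n,(u,v) in dict(hub=(230,237),knob=(222,260),shaft=(412,223),mat=(295,235),bar1=(382,230),bar2=(443,218),tape=(171,226),garlic=(327,270),mug=(170,168),bas=(350,185)).items(): print(n,P[v,u].round(4))
im=f['frame'][:,:,::-1]
a=cv2.resize(im[215:275,200:260],(390,390),interpolation=cv2.INTER_NEAREST); b=cv2.resize(im[195:260,380:445],(390,390),interpolation=cv2.INTER_NEAREST)
cv2.imwrite('pics/z1.png',np.hstack([a,b]))
o,f=grab('side'); P2=cloud(f)
im=f['frame'][:,:,::-1]
a=cv2.resize(im[195:245,235:295],(480,400),interpolation=cv2.INTER_NEAREST);b=cv2.resize(im[240:290,265:305],(320,400),interpolation=cv2.INTER_NEAREST)
cv2.imwrite('pics/z2.png',np.hstack([a,b]))
# fits from top cloud: 
def reg(P,c,rad,z0,z1):
    m=(np.hypot(P[...,0]-c[0],P[...,1]-c[1])<rad)&(P[...,2]>z0)&(P[...,2]<z1); return P[m]
for nm,Q in (('top',P),('side',P2)):
    h=P[237,230]; s=P[223,412]
    for l,q in dict(hubtop=reg(Q,h,.03,.034,.046),knobtop=reg(Q,P[260,222],.02,.055,.08),shafttop=reg(Q,s,.03,.125,.145),collar=reg(Q,s,.03,.110,.118),nuts=reg(Q,s,.1,.1165,.126)).items():
        print(nm,l,len(q),q.mean(0).round(4) if len(q) else '',((q.max(0)+q.min(0))/2).round(4) if len(q) else '', np.ptp(q,0).round(4) if len(q) else '')
    m=reg(Q,P[235,295],.07,.003,.012);print('mat',len(m),m.mean(0),(m.max(0)+m.min(0))/2)
```

```text
hub [0.4393 0.2042 0.0417]
knob [0.3847 0.2173 0.0682]
shaft [ 0.4584 -0.1905  0.1287]
mat [0.4484 0.053  0.0065]
bar1 [ 0.4446 -0.1285  0.1211]
bar2 [ 0.471  -0.2608  0.1174]
tape [ 0.4713  0.3539 -0.0006]
garlic [ 0.3634 -0.0173  0.0531]
mug [0.6124 0.3588 0.0168]
bas [ 0.572  -0.0827  0.0051]
top hubtop 156 [0.4374 0.2075 0.0392] [0.433  0.207  0.0393] [0.0415 0.032  0.0102]
top knobtop 54 [0.384  0.2183 0.0657] [0.3841 0.2188 0.064 ] [0.016  0.0156 0.0157]
top shafttop 53 [ 0.4589 -0.1948  0.1333] [ 0.4587 -0.1955  0.1317] [0.0149 0.0161 0.0122]
top collar 150 [ 0.4583 -0.1932  0.1126] [ 0.459  -0.1927  0.1137] [0.035  0.0404 0.0074]
top nuts 86 [ 0.4587 -0.1915  0.1189] [ 0.4582 -0.1942  0.1211] [0.0346 0.1468 0.0091]
mat 1561 [0.45057755 0.05519815 0.0051375 ] [0.45041896 0.05644254 0.00663265]
side hubtop 66 [0.4368 0.201  0.0387] [0.4308 0.2055 0.0385] [0.0419 0.0348 0.0089]
side knobtop 41 [0.3837 0.2117 0.0631] [0.3836 0.2104 0.0633] [0.0158 0.0119 0.0146]
side shafttop 85 [ 0.4587 -0.2013  0.1321] [ 0.4589 -0.199   0.1312] [0.0156 0.0165 0.0122]
side collar 153 [ 0.4582 -0.2044  0.1137] [ 0.4584 -0.1999  0.114 ] [0.035  0.0337 0.0073]
side nuts 136 [ 0.4598 -0.2079  0.1197] [ 0.4591 -0.2007  0.1212] [0.0394 0.1435 0.0093]
mat 531 [0.44588455 0.05411182 0.00560905] [0.45034328 0.05160253 0.0056124 ]
```

View pics/z1.png

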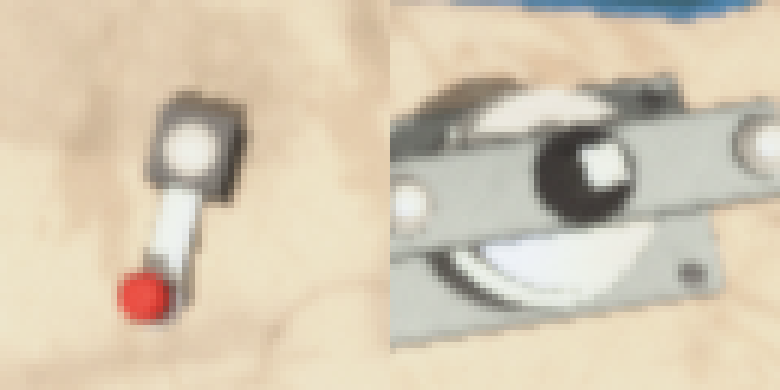

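View pics/z2.png

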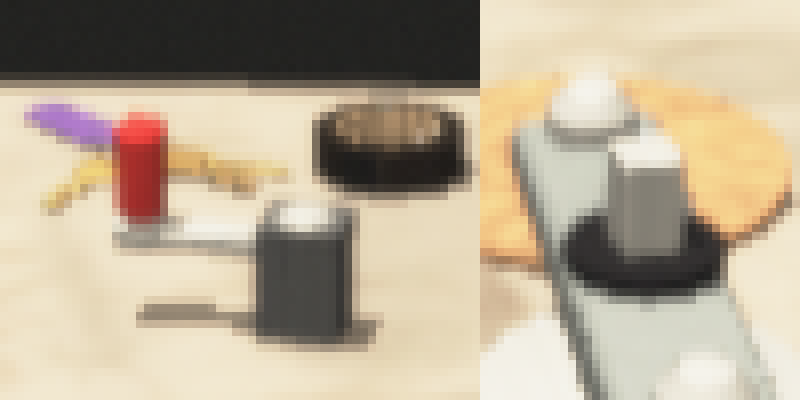

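Run:
```python
from h import *
o=r.get_obs(); M=R.from_rotvec(o['orientation']).as_matrix(); print(M.round(3)); print('yaw of tool z',np.degrees(np.arctan2(M[1,2],M[0,2])),'x',np.degrees(np.arctan2(M[1,0],M[0,0])))
```

```text
[[-0.961 -0.     0.275]
 [-0.275  0.001 -0.961]
 [ 0.    -1.    -0.001]]
yaw of tool z -74.02725686335883 x -164.0272532971791
```

arm_command --motion '[[[0,50,20],0],[[5,55,20],0],[[5,55,20],0],[[10,50,20],0],[[35,45,10],0],[[40,45,0],0],[[40,45,0],0],[[35,45,0],0],[[35,35,0],0],[[30,20,0],0],[[0,0,0],0]]'

```text
clock: 1.62
tcp_pos: [0.4246, -0.1875, 0.34]
orientation: [-0.286, 2.069, -2.073]
contact_force: [-0.9, -0.3, 0.1]
grip_width: 0.0855
```

```bash
cat >> h.py <<'E'
def wcloud(o,f):
    d=f['depth']; v,u=np.mgrid[:d.shape[0],:d.shape[1]].astype(float)
    return wpt(o,f,u,v,d)
def wpt(o,f,u,v,d):
    x=u-f['cx'];y=v-f['cy'];rr=np.hypot(x,y)+1e-9;t=np.tan(rr/f['fx'])
    p=np.stack([x/rr*t*d,-y/rr*t*d,-d],-1)
    M=np.array(f['mount']); p=p@M[:3,:3].T+M[:3,3]
    return p@R.from_rotvec(o['orientation']).as_matrix().T+o['tcp_pos']
def ray(o,f,u,v,z):
    "intersect pixel ray with world plane z"
    a=wpt(o,f,np.array(float(u)),np.array(float(v)),.1); b=wpt(o,f,np.array(float(u)),np.array(float(v)),.5)
    return a+(b-a)*(z-a[2])/(b[2]-a[2])
def reg(P,c,rad,z0,z1):
    m=(np.hypot(P[...,0]-c[0],P[...,1]-c[1])<rad)&(P[...,2]>z0)&(P[...,2]<z1); return m
E
python3 - <<'E'
from h import *
o,f=grab('wrist','w1'); P=wcloud(o,f); s=[.4585,-.196]
for l,a in dict(shaft=(.03,.129,.145),shafttop=(.03,.134,.14),collar=(.03,.110,.117),nuts=(.1,.1165,.126)).items():
    q=P[reg(P,s,*a)]
    if len(q): print(l,len(q),q.mean(0).round(4),((q.max(0)+q.min(0))/2).round(4),np.ptp(q,0).round(4))
m=reg(P,s,.03,.131,.145); v,u=np.nonzero(m); print(u.mean(),v.mean())
if len(u):
  print(cv2.minAreaRect((P[m][:,:2]*1000).astype(np.float32)))
  c=(int(u.mean()),int(v.mean())); im=f['frame'][max(0,c[1]-60):c[1]+60,max(0,c[0]-60):c[0]+60,::-1]
  cv2.imwrite('pics/w1z.png',cv2.resize(im,None,fx=5,fy=5,interpolation=cv2.INTER_NEAREST))
E
```

```text
shaft 197 [ 0.4586 -0.1974  0.1362] [ 0.4583 -0.1975  0.134 ] [0.0153 0.0158 0.0097]
shafttop 174 [ 0.4584 -0.1979  0.137 ] [ 0.4583 -0.1978  0.1369] [0.0153 0.0153 0.0037]
collar 706 [ 0.4594 -0.1971  0.1144] [ 0.4588 -0.1959  0.1135] [0.0362 0.0591 0.0069]
nuts 511 [ 0.458  -0.1948  0.1196] [ 0.4581 -0.1977  0.1208] [0.0405 0.1499 0.0087]
293.00555555555553 158.91666666666666
((458.2761535644531, -197.79830932617188), (12.898194313049316, 14.19267749786377), 15.955106735229492)
```

View pics/w1.png

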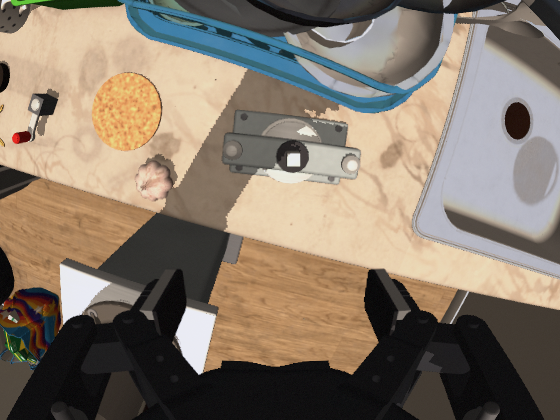

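View pics/w1z.png

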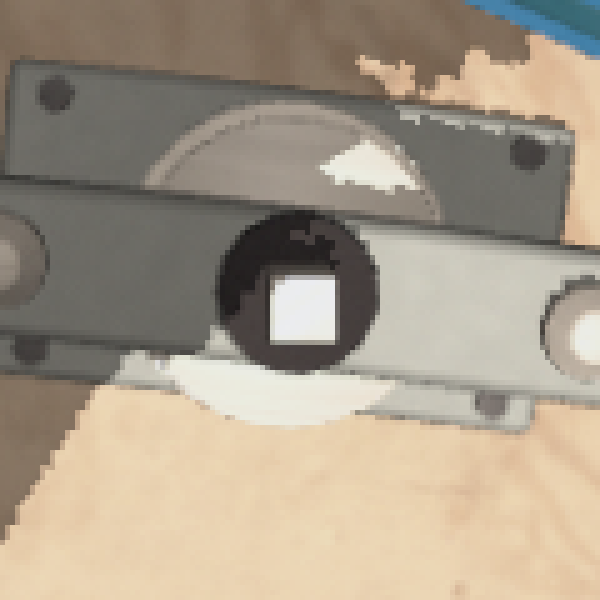

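arm_command --motion '[[[10,60,0],-4],[[10,60,0],-5],[[5,60,0],-5],[[0,60,-10],-5],[[-5,60,-20],-5],[[-10,60,-30],-5],[[-5,35,-30],0],[[0,0,0],0]]'

```text
clock: 2.68
tcp_pos: [0.4259, 0.1986, 0.2509]
orientation: [-0.288, -2.071, 2.087]
contact_force: [-0.1, -0.9, -0.5]
grip_width: 0.0853
```

Run:
```python
from h import *
o,f=grab('wrist','w2'); P=wcloud(o,f); s=[.437,.205]
M=R.from_rotvec(o['orientation']).as_matrix(); print('yaw x',np.degrees(np.arctan2(M[1,0],M[0,0])),o['tcp_pos'])
for l,a in dict(hub=(s,.03,.0365,.046),knob=([.384,.2175],.02,.064,.074),mat=([.45,.055],.075,.004,.012)).items():
    m=reg(P,*a);q=P[m];v,u=np.nonzero(m)
    if len(q): print(l,len(q),q.mean(0).round(4),((q.max(0)+q.min(0))/2).round(4),np.ptp(q,0).round(4),u.mean(),v.mean(),cv2.minAreaRect((q[:,:2]*1000).astype(np.float32)))
    if l=='hub':
        c=(int(u.mean()),int(v.mean())); im=f['frame'][max(0,c[1]-60):c[1]+60,max(0,c[0]-60):c[0]+60,::-1]
        cv2.imwrite('pics/w2z.png',cv2.resize(im,None,fx=5,fy=5,interpolation=cv2.INTER_NEAREST))
```

```text
yaw x 164.482527718562 [0.42591682 0.19859337 0.25085127]
hub 712 [0.4376 0.2055 0.0417] [0.4325 0.2056 0.0408] [0.0425 0.033  0.0085] 263.64747191011236 177.69101123595505 ((431.4258728027344, 207.0550537109375), (27.898561477661133, 40.95996856689453), 76.85503387451172)
knob 229 [0.3849 0.2173 0.0692] [0.3839 0.2176 0.0685] [0.0173 0.0171 0.009 ] 266.09170305676855 235.17903930131004 ((384.239501953125, 217.61175537109375), (16.8659610748291, 16.829694747924805), 81.15179443359375)
mat 7241 [0.451  0.0555 0.0071] [0.4499 0.0534 0.007 ] [0.1192 0.1197 0.006 ] 383.8019610551029 129.39925424665103 ((450.0570373535156, 53.3798828125), (118.94556427001953, 118.71527099609375), 10.190011978149414)
```

View pics/w2.png

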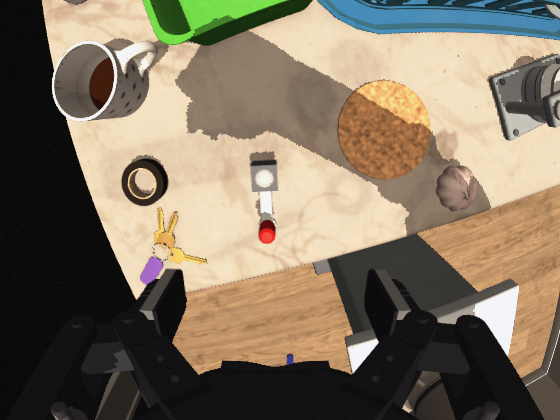

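View pics/w2z.png

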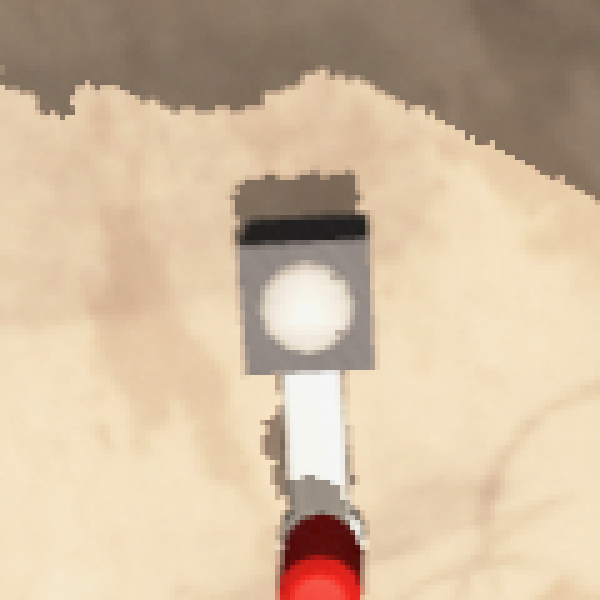

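arm_command --motion '[[[12,6.5,-40],2.4],[[0,0,-50],0],[[0,0,-50],0],[[0,0,0],0],[[0,0,0],0]]'

```text
clock: 3.35
tcp_pos: [0.4481, 0.1938, 0.1148]
orientation: [-0.281, -2.088, 2.109]
contact_force: [0.0, 0.6, 0.7]
grip_width: 0.0855
```

Run:
```python
from h import *
o,f=grab('wrist','w3'); P=wcloud(o,f)
M=R.from_rotvec(o['orientation']).as_matrix(); print('yaw x',np.degrees(np.arctan2(M[1,0],M[0,0])),o['tcp_pos'],M[:,1])
for l,a in dict(hub=([.437,.205],.03,.0365,.046),knob=([.384,.2175],.02,.064,.074)).items():
    m=reg(P,*a);q=P[m]
    if len(q): print(l,len(q),((q.max(0)+q.min(0))/2).round(4),cv2.minAreaRect((q[:,:2]*1000).astype(np.float32)))
```

```text
yaw x 165.83479585643337 [0.4481428  0.19383222 0.1148138 ] [ 0.01815301 -0.01239476 -0.99975839]
hub 1623 [0.4317 0.2054 0.041 ] ((430.504150390625, 206.91737365722656), (27.50408172607422, 42.64034652709961), 77.30805969238281)
knob 447 [0.3852 0.217  0.0682] ((385.2927551269531, 216.8275604248047), (17.025447845458984, 15.392779350280762), 80.96800994873047)
```

View pics/w3.png

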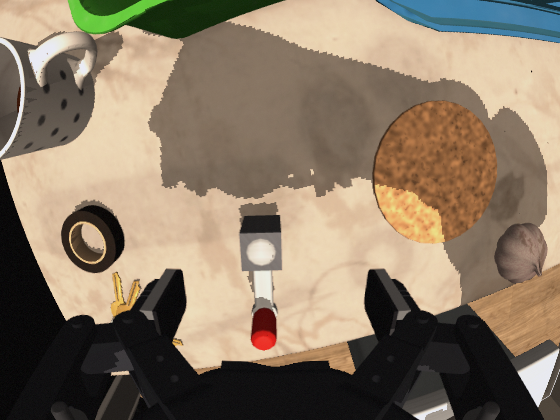

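arm_command --motion '[[[-5,6,-8],0.5],[[-5,6,-12],0.6],[[0,0,-12],0],[[0,0,-12],0],[[0,0,-8],0],[[0,0,0],0],[[0,0,0],0]]'

```text
clock: 4.28
tcp_pos: [0.4391, 0.2072, 0.0623]
orientation: [-0.267, -2.103, 2.121]
contact_force: [-0.4, 0.7, -0.7]
grip_width: 0.0851
```

```bash
cat >> h.py <<'E'
def st():
    o=r.get_obs();M=R.from_rotvec(o['orientation']).as_matrix()
    print('t',round(o['clock'],2),'yaw',round(np.degrees(np.arctan2(M[1,0],M[0,0])),2),'tcp',(o['tcp_pos']*1000).round(1),'tilt deg along tool x',np.degrees(M[2,0]).round(2),'z',np.degrees(M[2,2]).round(2),'F',o['contact_force'].round(2),'Mo',o['moment'].round(2),'w',round(o['grip_width']*1000,1))
    return o
E
python3 -c "
from h import *
st()"
```

```text
t 4.28 yaw 166.99 tcp [439.1 207.2  62.3] tilt deg along tool x -1.46 z 0.31 F [-0.42  0.66 -0.72] Mo [0.03 0.   0.01] w 85.1
```

arm_command --motion '[[[-0.7,-1,-10],0],[[-0.7,-1,-10],0],[[0,0,-10],0],[[0,0,-7],0],[[0,0,-3],0],[[0,0,0],0]]'

```text
clock: 5.03
tcp_pos: [0.4379, 0.205, 0.0196]
orientation: [-0.268, -2.103, 2.121]
contact_force: [-0.3, 0.3, -0.1]
grip_width: 0.0854
```

```bash
python3 -c "
from h import *
st(); grab('wrist','w4')"
```

```text
t 5.03 yaw 166.97 tcp [437.9 205.   19.6] tilt deg along tool x -1.48 z 0.29 F [-0.26  0.32 -0.09] Mo [0.09 0.05 0.  ] w 85.4
```

View pics/w4.png

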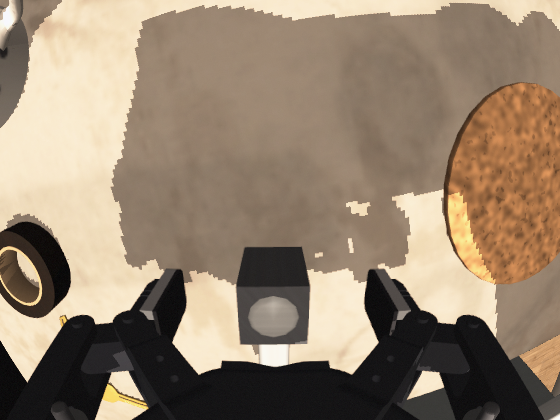

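arm_command --motion '[[[0,0,3],0],[[0,0,0],0],[[0,0,0],0],[[0,0,0],0],[[0,0,0],0],[[0,0,0],0],[[0,0,0],0],[[0,0,0],0]]' --fingers -1 --grip_force 60

```text
clock: 6.08
tcp_pos: [0.4386, 0.2054, 0.0239]
orientation: [-0.27, -2.105, 2.12]
contact_force: [-0.6, -1.0, 0.3]
grip_width: 0.0274
```

```bash
python3 -c "
from h import *
st()"
```

```text
t 6.08 yaw 166.95 tcp [438.6 205.4  23.9] tilt deg along tool x -1.57 z 0.21 F [-0.63 -1.03  0.26] Mo [ 0.02 -0.    0.01] w 27.4
```

arm_command --motion '[[[0,0,8],0],[[0,0,16],0],[[0,0,24],0],[[0,0,24],0],[[0,0,24],0],[[0,0,24],0],[[0,0,16],0],[[1,-10,16],0],[[1,-20,10],2],[[1,-25,6],2],[[1,-25,0],2],[[1,-25,0],2],[[1,-25,0],2],[[1,-25,0],2],[[1,-25,0],2],[[1,-25,0],2],[[1,-25,0],2],[[1,-20,0],2],[[1,-10,0],2],[[0,0,0],0]]'

```text
clock: 8.57
tcp_pos: [0.4434, -0.0633, 0.2068]
orientation: [-0.157, 2.116, -2.122]
contact_force: [0.3, 0.1, -2.4]
grip_width: 0.0273
```

```bash
python3 -c "
from h import *
st()"
```

```text
t 8.57 yaw -170.05 tcp [443.4 -63.3 206.8] tilt deg along tool x -1.45 z 0.3 F [ 0.28  0.11 -2.43] Mo [0.07 0.1  0.01] w 27.3
```

arm_command --motion '[[[1.5,-12,0],0.8],[[2,-20,0],1],[[2,-20,0],1],[[2,-20,0],1],[[2,-20,-4],1],[[2,-15,-6],0.6],[[1,-10,-6],0],[[0,-4,-3],0],[[0,0,0],0],[[0,0,0],0]]'

```text
clock: 9.82
tcp_pos: [0.4555, -0.1801, 0.188]
orientation: [-0.26, 2.065, -2.062]
contact_force: [-0.5, -1.0, -2.3]
grip_width: 0.0269
```

Run:
```python
from h import *
o=st(); o,f=grab('wrist','w5'); o,g=grab('side'); o,t=grab('top')
a=cv2.resize(g['frame'][215:295,240:320,::-1],(390,390),interpolation=cv2.INTER_NEAREST); b=cv2.resize(t['frame'][190:255,380:445,::-1],(390,390),interpolation=cv2.INTER_NEAREST)
cv2.imwrite('pics/z5.png',np.hstack([a,b]))
```

```text
t 9.82 yaw -164.21 tcp [ 455.5 -180.1  188. ] tilt deg along tool x -1.43 z 0.11 F [-0.53 -1.01 -2.29] Mo [-0.04  0.07  0.02] w 26.9
```

View pics/w5.png

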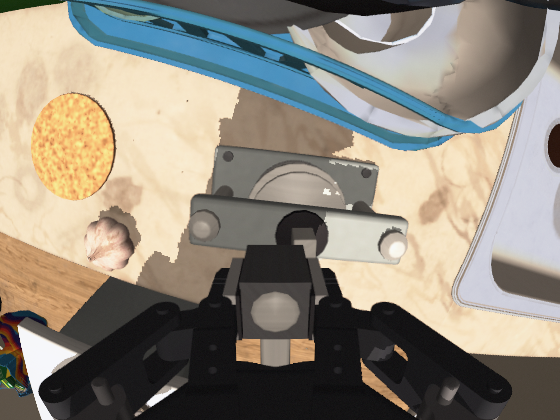

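View pics/z5.png

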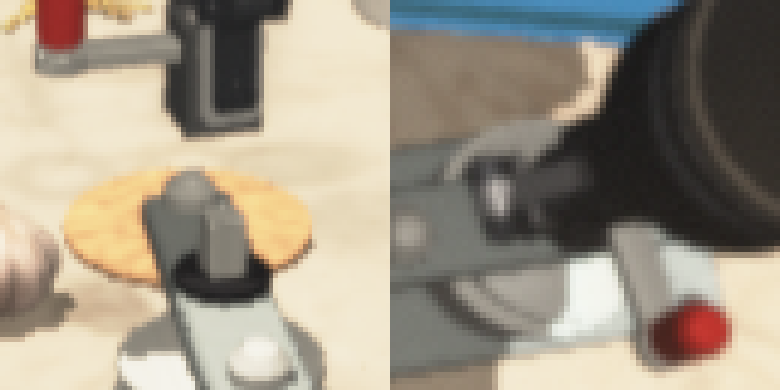

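arm_command --motion '[[[1,-5,0],0.1],[[1.5,-5,-4],0.1],[[1,-4,-5],0],[[0,-2,-5],0],[[0,0,-3],0],[[0,0,0],0],[[0,0,0],0]]'

```text
clock: 10.85
tcp_pos: [0.4592, -0.1974, 0.1698]
orientation: [-0.264, 2.063, -2.06]
contact_force: [0.4, -0.4, -2.1]
grip_width: 0.0273
```

Run:
```python
from h import *
o=st(); o,g=grab('side'); o,f=grab('wrist','w6')
cv2.imwrite('pics/z6.png',cv2.resize(g['frame'][215:295,240:320,::-1],(480,480),interpolation=cv2.INTER_NEAREST))
P=wcloud(o,f);m=reg(P,o['tcp_pos'],.04,o['tcp_pos'][2]+.008,o['tcp_pos'][2]+.022)
v,u=np.nonzero(m&(abs(np.mgrid[:420,:560][1]-275)<40)); q=P[v,u]; M=R.from_rotvec(o['orientation']).as_matrix()
T=(q-o['tcp_pos'])@M*1000; print(len(q),T.min(0),T.max(0))
```

```text
t 10.85 yaw -164.0 tcp [ 459.2 -197.4  169.8] tilt deg along tool x -1.43 z 0.12 F [ 0.38 -0.39 -2.07] Mo [ 0.02 -0.01 -0.03] w 27.3
5775 [-14.12810052 -22.1900391  -16.18921477] [37.59304433 -7.69024228 16.2289534 ]
```

View pics/z6.png

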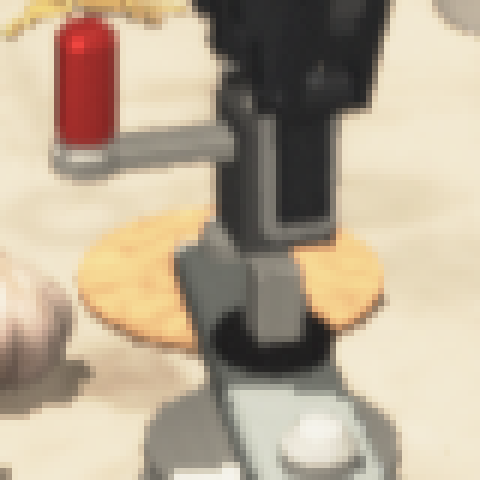

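View pics/w6.png

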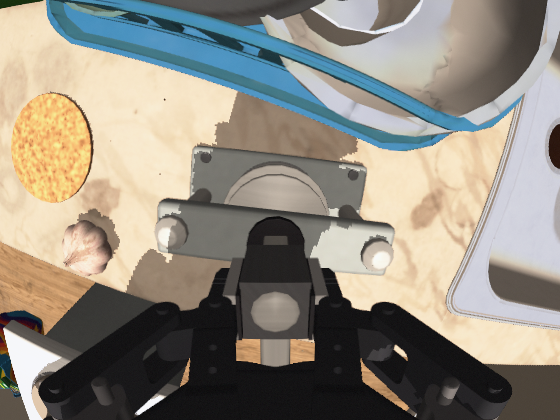

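arm_command --motion '[[[0,0,-4],0],[[0,0,-4],0],[[0,0,-3],0],[[0,0,-3],0],[[0,0,-2],0],[[0,0,0],0]]'

```text
clock: 11.7
tcp_pos: [0.4592, -0.1973, 0.1527]
orientation: [-0.264, 2.062, -2.06]
contact_force: [-0.1, 0.7, -1.9]
grip_width: 0.0274
```

```bash
python3 -c "
from h import *
st()"
```

```text
t 11.7 yaw -163.99 tcp [ 459.2 -197.3  152.7] tilt deg along tool x -1.44 z 0.13 F [-0.05  0.68 -1.89] Mo [-0.02  0.06  0.01] w 27.4
```

Underside is at about 129 mm, 7 mm onto the shaft with no contact force: the shaft is entering the socket.

arm_command --motion '[[[0,0,-3],0],[[0,0,-3],0],[[0,0,-3],0],[[0,0,-2],0],[[0,0,-1.5],0],[[0,0,-1],0],[[0,0,0],0]]'

```text
clock: 12.58
tcp_pos: [0.4594, -0.1974, 0.1384]
orientation: [-0.263, 2.062, -2.06]
contact_force: [-0.8, -0.4, -2.3]
grip_width: 0.0271
```

```bash
python3 -c "
from h import *
st()"
```

```text
t 12.57 yaw -164.0 tcp [ 459.4 -197.4  138.4] tilt deg along tool x -1.45 z 0.14 F [-0.77 -0.36 -2.26] Mo [-0.02 -0.01 -0.03] w 27.1
```

arm_command --motion '[[[0,0,-1],0],[[0,0,-0.5],0],[[0,0,0],0]]'

```text
clock: 12.95
tcp_pos: [0.4596, -0.1975, 0.138]
orientation: [-0.263, 2.061, -2.061]
contact_force: [-0.5, -0.7, -2.9]
grip_width: 0.0275
```

arm_command --motion '[[[0,0,0],0],[[0,0,0],0],[[0,0,0],0],[[0,0,0],0],[[0,0,0],0]]' --fingers 0

```text
clock: 13.58
tcp_pos: [0.4605, -0.1977, 0.1383]
orientation: [-0.261, 2.06, -2.061]
contact_force: [-0.0, -0.0, 0.1]
grip_width: 0.0426
```

```bash
python3 -c "
from h import *
st()
o,g=grab('side')
cv2.imwrite('pics/z7.png',cv2.resize(g['frame'][215:295,240:320,::-1],(480,480),interpolation=cv2.INTER_NEAREST))"
```

```text
t 13.57 yaw -164.0 tcp [ 460.5 -197.7  138.3] tilt deg along tool x -1.55 z 0.24 F [-0.01 -0.01  0.09] Mo [0.03 0.06 0.07] w 42.6
```

View pics/z7.png

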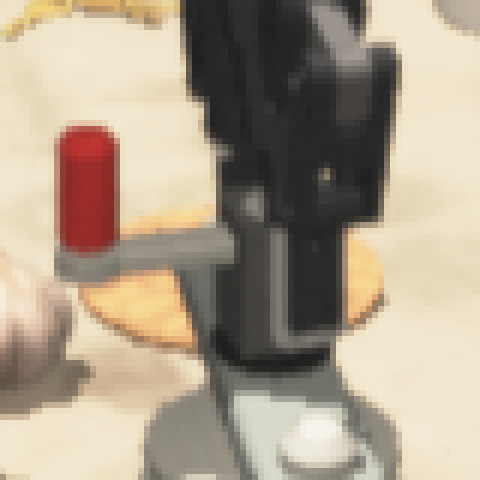

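arm_command --motion '[[[0,0,8],0],[[0,0,16],0],[[0,0,20],0],[[0,0,20],0],[[0,0,14],0],[[-10,-3,5],0],[[-16,-4,0],0],[[-16,-4,0],0],[[-8,-3,0],0],[[0,0,0],0],[[0,0,0],0]]'

```text
clock: 15.0
tcp_pos: [0.4052, -0.2126, 0.2268]
orientation: [-0.261, 2.061, -2.062]
contact_force: [-0.2, -0.3, -0.3]
grip_width: 0.0425
```

Run:
```python
from h import *
o=st(); o,f=grab('wrist','w8'); P=wcloud(o,f)
for l,a in dict(knob=([.405,-.213],.02,.175,.192),hub=([.4585,-.198],.03,.150,.160)).items():
    m=reg(P,*a);q=P[m]
    if len(q): print(l,len(q),q.mean(0).round(4),((q.max(0)+q.min(0))/2).round(4),cv2.minAreaRect((q[:,:2]*1000).astype(np.float32)))
```

```text
t 15.0 yaw -164.07 tcp [ 405.2 -212.6  226.8] tilt deg along tool x -1.5 z 0.24 F [-0.2  -0.31 -0.3 ] Mo [-0.04 -0.03 -0.03] w 42.5
knob 757 [ 0.4073 -0.2124  0.1829] [ 0.4059 -0.213   0.1807] ((405.8460693359375, -212.9936981201172), (17.45719337463379, 17.362960815429688), 86.12530517578125)
hub 2066 [ 0.4581 -0.1981  0.1557] [ 0.4526 -0.198   0.1549] ((450.78875732421875, -200.2182159423828), (43.424034118652344, 27.717456817626953), 15.458260536193848)
```

View pics/w8.png

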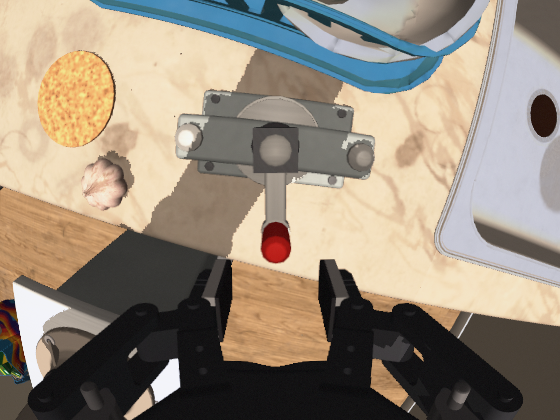

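arm_command --motion '[[[0.4,-0.3,-10],0],[[0,0,-15],0],[[0,0,-14],0],[[0,0,-9],0],[[0,0,-3],0],[[0,0,0],0]]'

```text
clock: 15.8
tcp_pos: [0.406, -0.2118, 0.1709]
orientation: [-0.264, 2.063, -2.059]
contact_force: [-0.3, -0.4, 0.8]
grip_width: 0.0428
```

arm_command --motion '[[[0,0,0],0],[[0,0,0],0],[[0,0,0],0],[[0,0,0],0],[[0,0,0],0]]' --fingers -1 --grip_force 30

```text
clock: 16.42
tcp_pos: [0.4064, -0.2121, 0.1717]
orientation: [-0.262, 2.061, -2.059]
contact_force: [0.3, 0.6, -1.6]
grip_width: 0.0171
```

```bash
cat >> h.py <<'E'
C=np.array([458.4,-197.8])
def wind():
    o=st(); d=o['tcp_pos'][:2]*1000-C; th=np.degrees(np.arctan2(d[1],d[0]))
    t=np.array([d[1],-d[0]])/np.linalg.norm(d); F=o['contact_force'][:2]
    print('knob angle',th.round(1),'radius',np.linalg.norm(d).round(2),'resist(N)',(-F@t).round(2),'radial F',(F@d/np.linalg.norm(d)).round(2))
    return th
def plan(th,n,step,start=None):
    a=np.radians(th-step*np.arange(n+1)); p=55*np.stack([np.cos(a),np.sin(a)],1)
    print(np.diff(p,axis=0).round(1).tolist())
E
python3 -c "
from h import *
th=wind(); plan(th,12,5)"
```

```text
t 16.43 yaw -163.97 tcp [ 406.4 -212.1  171.7] tilt deg along tool x -1.51 z 0.17 F [ 0.32  0.59 -1.62] Mo [ 0.02 -0.01 -0.06] w 17.1
knob angle -164.6 radius 53.89 resist(N) -0.48 radial F -0.47
[[-1.1, 4.7], [-0.7, 4.8], [-0.2, 4.8], [0.2, 4.8], [0.6, 4.8], [1.0, 4.7], [1.4, 4.6], [1.8, 4.4], [2.2, 4.3], [2.6, 4.1], [2.9, 3.8], [3.2, 3.6]]
```

arm_command --motion '[[[-1.1,4.7,0],0],[[-0.7,4.8,0],0],[[-0.2,4.8,0],0],[[0.2,4.8,0],0]]'

```text
clock: 16.92
tcp_pos: [0.4047, -0.194, 0.172]
orientation: [-0.26, 2.058, -2.063]
contact_force: [1.5, -5.0, -3.3]
grip_width: 0.0171
```

```bash
python3 -c "
from h import *
th=wind(); plan(th,8,6)"
```

```text
t 16.93 yaw -164.04 tcp [ 404.7 -194.   172. ] tilt deg along tool x -1.54 z 0.36 F [ 1.46 -5.05 -3.27] Mo [-1.21 -0.04 -0.04] w 17.1
knob angle 176.0 radius 53.86 resist(N) 4.93 radial F -1.8
[[0.7, 5.7], [1.3, 5.6], [1.9, 5.4], [2.4, 5.2], [3.0, 4.9], [3.5, 4.6], [3.9, 4.2], [4.3, 3.8]]
```

arm_command --motion '[[[0.7,5.7,0],0],[[1.3,5.6,0],0],[[1.9,5.4,0],0],[[2.4,5.2,0],0],[[3.0,4.9,0],0],[[3.5,4.6,0],0],[[3.9,4.2,0],0],[[4.3,3.8,0],0]]'

```text
clock: 17.92
tcp_pos: [0.4184, -0.1608, 0.1713]
orientation: [-0.269, 2.06, -2.083]
contact_force: [-5.7, -4.0, 5.2]
grip_width: 0.0172
```

```bash
python3 -c "
from h import *
th=wind(); plan(th,10,6)"
```

```text
t 17.93 yaw -164.51 tcp [ 418.4 -160.8  171.3] tilt deg along tool x -0.62 z 0.73 F [-5.75 -4.04  5.23] Mo [-0.8   1.07 -0.06] w 17.2
knob angle 137.3 radius 54.53 resist(N) 6.87 radial F 1.48
[[4.1, 4.0], [4.5, 3.6], [4.9, 3.1], [5.2, 2.5], [5.4, 2.0], [5.6, 1.4], [5.7, 0.8], [5.8, 0.2], [5.7, -0.4], [5.7, -1.0]]
```

arm_command --motion '[[[4.1,4.0,0],0],[[4.5,3.6,0],0],[[4.9,3.1,0],0],[[5.2,2.5,0],0],[[5.4,2.0,0],0],[[5.6,1.4,0],0],[[5.7,0.8,0],0]]'

```text
clock: 18.8
tcp_pos: [0.4417, -0.1452, 0.171]
orientation: [-0.294, 2.072, -2.101]
contact_force: [-7.5, 1.6, 8.3]
grip_width: 0.0168
```

Run:
```python
from h import *
th=wind(); plan(th,10,6)
o,f=grab('side','s9'); P=cloud(f)
o,g=grab('top','t9'); Q=cloud(g)
for nm,X in (('side',P),('top',Q)):
  for x in np.arange(.52,.72,.04):
    print(nm,round(x,2),[ (lambda q: round(float(np.percentile(q,98)),3) if len(q)>3 else None)(X[(abs(X[...,0]-x-.02)<.02)&(abs(X[...,1]-y)<.02)&(X[...,2]<.6)][:,2]) for y in np.arange(-.36,.0,.04)])
```

```text
t 18.8 yaw -164.85 tcp [ 441.7 -145.2  171. ] tilt deg along tool x 0.98 z 0.67 F [-7.5   1.64  8.27] Mo [ 0.23  1.45 -0.07] w 16.8
knob angle 107.6 radius 55.22 resist(N) 6.65 radial F 3.83
[[5.6, 1.4], [5.7, 0.9], [5.8, 0.3], [5.7, -0.3], [5.7, -0.9], [5.5, -1.5], [5.4, -2.1], [5.1, -2.7], [4.8, -3.2], [4.4, -3.7]]
side 0.52 [0.002, 0.02, 0.119, 0.107, 0.095, 0.02, 0.02, 0.02, 0.02]
side 0.56 [0.019, 0.135, 0.127, 0.123, 0.182, 0.186, 0.189, 0.122, 0.122]
side 0.6 [0.02, 0.154, 0.085, 0.172, 0.2, 0.216, 0.198, 0.532, 0.556]
side 0.64 [0.251, 0.216, 0.161, 0.164, 0.142, 0.236, 0.249, 0.551, 0.556]
side 0.68 [0.254, 0.301, 0.311, 0.175, 0.289, 0.293, 0.236, 0.551, 0.557]
top 0.52 [None, None, None, None, 0.092, 0.019, 0.019, 0.02, 0.019]
top 0.56 [None, None, None, None, 0.181, 0.186, 0.188, 0.122, 0.122]
top 0.6 [None, 0.156, 0.094, 0.174, 0.195, 0.213, 0.196, 0.221, 0.598]
top 0.64 [0.255, 0.224, 0.17, 0.165, 0.137, 0.238, 0.249, 0.249, 0.245]
top 0.68 [0.256, 0.3, 0.309, 0.176, 0.17, 0.291, 0.232, 0.256, 0.247]
```

View pics/s9.png

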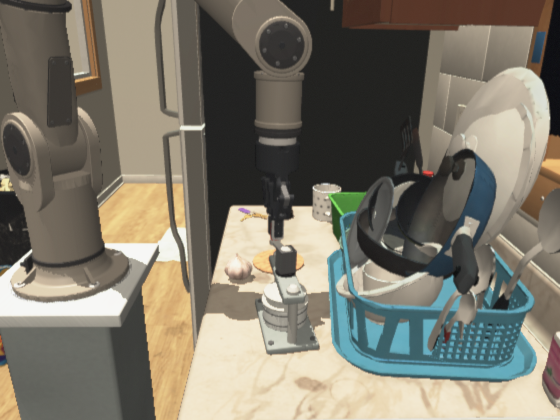

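arm_command --motion '[[[5.6,1.6,0.3],0],[[5.7,1.1,0.3],0],[[5.8,0.5,0.3],0],[[5.7,-0.1,0.3],0],[[5.7,-0.7,0.2],0],[[5.5,-1.4,0],0]]'

```text
clock: 19.65
tcp_pos: [0.4629, -0.142, 0.1707]
orientation: [-0.325, 2.089, -2.111]
contact_force: [-6.6, 3.1, 7.4]
grip_width: 0.017
```

```bash
python3 -c "
from h import *
th=wind(); plan(th,10,6)
p=np.array([[406.4,-212.1],[404.7,-194],[418.4,-160.8],[441.7,-145.2],r.get_obs()['tcp_pos'][:2]*1000])
s=np.linalg.lstsq(np.c_[2*p,np.ones(5)],(p**2).sum(1),rcond=None)[0];print(s[:2],np.sqrt(s[2]+s[:2]@s[:2]))"
```

```text
t 19.65 yaw -164.96 tcp [ 462.9 -142.   170.7] tilt deg along tool x 2.62 z 0.25 F [-6.6   3.07  7.39] Mo [ 0.76  1.29 -0.06] w 17.0
knob angle 85.4 radius 55.98 resist(N) 6.82 radial F 2.53
[[5.7, -0.8], [5.6, -1.4], [5.4, -1.9], [5.2, -2.5], [4.9, -3.0], [4.6, -3.5], [4.2, -4.0], [3.7, -4.4], [3.3, -4.8], [2.7, -5.1]]
[ 460.25435146 -197.68794904] 55.72670223199374
```

arm_command --motion '[[[0,0,0],0],[[0,0,0],0],[[0,0,0],0],[[0,0,0],0]]' --fingers -0.3

```text
clock: 20.15
tcp_pos: [0.4633, -0.1408, 0.171]
orientation: [-0.325, 2.089, -2.11]
contact_force: [-0.3, -0.4, -0.8]
grip_width: 0.0297
```

arm_command --motion '[[[0,0,8],0],[[0,0,15],0],[[0,0,18],0],[[0,0,18],2],[[0,-5,10],5],[[0,-10,0],7],[[0,-15,0],8],[[0,-15,0],8],[[0,-9,0],8],[[0,0,0],8],[[0,0,0],8],[[0,0,0],8],[[0,0,0],5],[[0,0,0],0],[[0,0,0],0]]'

```text
clock: 22.02
tcp_pos: [0.4664, -0.1972, 0.2584]
orientation: [-1.179, 1.252, -1.325]
contact_force: [-1.0, -0.6, -0.3]
grip_width: 0.0299
```

Run:
```python
from h import *
o=st(); print(o['joints'].round(2)); o,f=grab('wrist','w10'); P=wcloud(o,f)
for l,a in dict(knob=([.463,-.142],.025,.175,.192),hub=([.4585,-.198],.03,.150,.160)).items():
    m=reg(P,*a);q=P[m]
    if len(q): print(l,len(q),q.mean(0).round(4),((q.max(0)+q.min(0))/2).round(4),cv2.minAreaRect((q[:,:2]*1000).astype(np.float32)))
```

```text
t 22.02 yaw -95.91 tcp [ 466.4 -197.2  258.4] tilt deg along tool x 2.46 z 1.02 F [-0.95 -0.6  -0.25] Mo [0.03 0.01 0.04] w 29.9
[ 0.9   0.25 -0.75  1.92  0.25  1.03 -0.06]
knob 654 [ 0.456  -0.1426  0.1832] [ 0.4556 -0.1432  0.1807] ((455.6801452636719, -143.11463928222656), (17.505699157714844, 17.537010192871094), 82.64917755126953)
hub 1440 [ 0.4579 -0.1964  0.1556] [ 0.4578 -0.1908  0.1548] ((457.4650573730469, -190.5563201904297), (28.119243621826172, 44.12109375), 2.973694086074829)
```

View pics/w10.png

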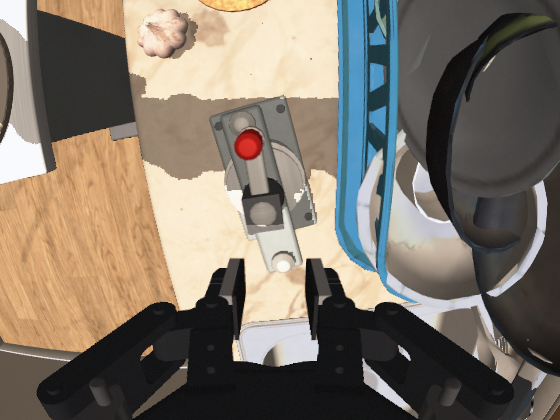

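arm_command --motion '[[[-2,0,-8],3],[[-3,-0.4,-12],3],[[-3,-0.4,-14],3],[[0,0,-14],0],[[0,0,-6],0],[[0,0,0],0],[[0,0,0],0]]' --fingers 0.1

```text
clock: 22.95
tcp_pos: [0.4597, -0.1978, 0.2041]
orientation: [-1.25, 1.134, -1.212]
contact_force: [0.3, 0.3, 0.5]
grip_width: 0.047
```

```bash
python3 -c "
from h import *
st()"
```

```text
t 22.95 yaw -87.01 tcp [ 459.7 -197.8  204.1] tilt deg along tool x 2.51 z 1.15 F [0.34 0.35 0.51] Mo [0.05 0.   0.01] w 47.0
```

arm_command --motion '[[[-0.5,-0.1,-8],0],[[-0.5,0,-13],0],[[-0.3,0,-14],0],[[0,0,-12],0],[[0,0,-8],0],[[0,0,-5],0],[[0,0,-1],0],[[0,0,0],0]]'

```text
clock: 23.95
tcp_pos: [0.4584, -0.1977, 0.1388]
orientation: [-1.249, 1.134, -1.212]
contact_force: [0.3, 0.9, 0.9]
grip_width: 0.0469
```

```bash
python3 -c "
from h import *
st(); grab('wrist','w11')"
```

```text
t 23.95 yaw -87.03 tcp [ 458.4 -197.7  138.8] tilt deg along tool x 2.5 z 1.16 F [0.32 0.88 0.92] Mo [0.07 0.05 0.02] w 46.9
```

View pics/w11.png

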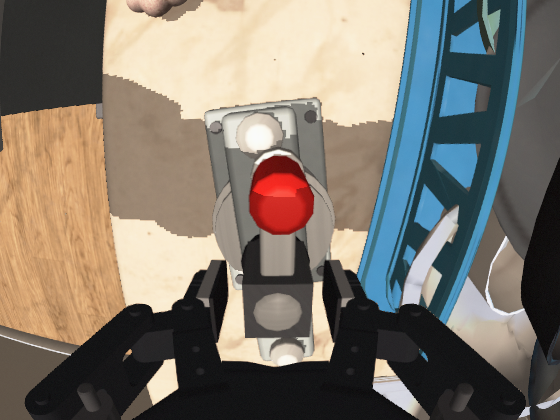

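Hub sits between the open pads, knob ahead at (282,195). Close on the hub, then try a small clockwise turn.

arm_command --motion '[[[0,0,0],0],[[0,0,0],0],[[0,0,0],0],[[0,0,0],0],[[0,0,0],0]]' --fingers -1 --grip_force 60

```text
clock: 24.62
tcp_pos: [0.4588, -0.1979, 0.1395]
orientation: [-1.249, 1.133, -1.213]
contact_force: [-0.4, 0.7, -0.9]
grip_width: 0.0272
```

```bash
python3 -c "
from h import *
st()"
```

```text
t 24.62 yaw -87.05 tcp [ 458.8 -197.9  139.5] tilt deg along tool x 2.55 z 1.24 F [-0.42  0.69 -0.89] Mo [0.12 0.01 0.03] w 27.2
```

arm_command --motion '[[[0,0,0],-2],[[0,0,0],-3],[[0,0,0],-3],[[0,0,0],-3]]'

```text
clock: 25.12
tcp_pos: [0.4588, -0.1978, 0.1395]
orientation: [-1.156, 1.281, -1.361]
contact_force: [0.7, -0.1, 0.2]
grip_width: 0.0273
```

```bash
python3 -c "
from h import *
st()"
```

```text
t 25.12 yaw -98.51 tcp [ 458.8 -197.8  139.5] tilt deg along tool x 2.58 z 1.24 F [ 0.67 -0.1   0.2 ] Mo [-0.01  0.04  0.28] w 27.3
```

arm_command --motion '[[[0,0,0],-4],[[0,0,0],-5],[[0,0,0],-5],[[0,0,0],-5],[[0,0,0],-5],[[0,0,0],-5],[[0,0,0],-5],[[0,0,0],-5],[[0,0,0],-4]]'

```text
clock: 26.25
tcp_pos: [0.4589, -0.1977, 0.1395]
orientation: [-0.659, 1.829, -1.9]
contact_force: [0.1, -0.0, -1.3]
grip_width: 0.0271
```

```bash
cat >> h.py <<'E'
def gap():
    o,f=grab('side'); P=cloud(f)*1000; m=(abs(P[...,0]-440)<45)&(abs(P[...,1]+225)<40)&(P[...,2]<108)&(P[...,2]>35)
    c,b=np.histogram(P[m][:,2],bins=np.arange(36,110,3)); print(dict(zip(b.astype(int).tolist(),c.tolist())))
    cv2.imwrite('pics/gap%d.png'%(o['clock']*100),cv2.resize(f['frame'][255:355,240:340,::-1],(500,500),interpolation=cv2.INTER_NEAREST))
E
python3 -c "
from h import *
print(st()['joints'].round(2));gap()"; ls pics
```

```text
t 26.25 yaw -143.16 tcp [ 458.9 -197.7  139.5] tilt deg along tool x 2.73 z 1.29 F [ 0.11 -0.02 -1.3 ] Mo [ 0.04 -0.02  0.34] w 27.1
[ 0.65  0.38 -0.48  2.04  0.31  0.8  -0.95]
{36: 42, 39: 36, 42: 40, 45: 48, 48: 48, 51: 22, 54: 51, 57: 115, 60: 13, 63: 39, 66: 102, 69: 128, 72: 14, 75: 2, 78: 2, 81: 1, 84: 1, 87: 0, 90: 0, 93: 1, 96: 14, 99: 9, 102: 22, 105: 170}
gap2625.png
s9.png
side0.png
t9.png
top0.png
w1.png
w10.png
w11.png
w1z.png
w2.png
w2z.png
w3.png
w4.png
w5.png
w6.png
w8.png
wrist0.png
z1.png
z2.png
z5.png
z6.png
z7.png
```

View pics/gap2625.png

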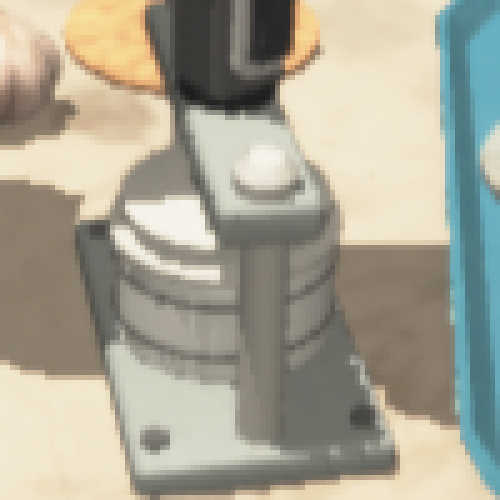

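arm_command --motion '[[[0,0,0],-2],[[0,0,0],-2],[[0,0,0],-2],[[0,0,0],-2],[[0,0,0],-2],[[0,0,0],-2]]' --grip_force 45

```text
clock: 27.05
tcp_pos: [0.4589, -0.1976, 0.1395]
orientation: [-0.471, 1.973, -2.039]
contact_force: [0.2, -0.8, -0.6]
grip_width: 0.0269
```

```bash
python3 -c "
from h import *
st()"
```

```text
t 27.05 yaw -155.97 tcp [ 458.9 -197.6  139.5] tilt deg along tool x 2.74 z 1.3 F [ 0.18 -0.8  -0.57] Mo [ 0.04 -0.03  0.34] w 26.9
```

arm_command --motion '[[[0,0,0],-2],[[0,0,0],-2],[[0,0,0],-2],[[0,0,0],-2]]'

```text
clock: 27.55
tcp_pos: [0.4589, -0.1976, 0.1395]
orientation: [-0.332, 2.065, -2.126]
contact_force: [-0.4, 0.4, -0.8]
grip_width: 0.0273
```

```bash
python3 -c "
from h import *
st()"
```

```text
t 27.55 yaw -164.54 tcp [ 458.9 -197.6  139.5] tilt deg along tool x 2.74 z 1.3 F [-0.39  0.36 -0.77] Mo [ 0.08 -0.02  0.33] w 27.3
```

arm_command --motion '[[[0,0,0],-2.5],[[0,0,0],-2.5],[[0,0,0],-2.5],[[0,0,0],-2.5],[[0,0,0],-2.5]]'

```text
clock: 28.18
tcp_pos: [0.459, -0.1976, 0.1395]
orientation: [0.095, -2.19, 2.242]
contact_force: [-0.3, -0.3, 0.2]
grip_width: 0.0272
```

```bash
python3 -c "
from h import *
st();gap()"
```

```text
t 28.18 yaw -177.82 tcp [ 459.  -197.6  139.5] tilt deg along tool x 2.73 z 1.3 F [-0.26 -0.29  0.25] Mo [ 0.06 -0.12  0.35] w 27.2
{36: 43, 39: 43, 42: 33, 45: 55, 48: 33, 51: 32, 54: 46, 57: 91, 60: 39, 63: 83, 66: 156, 69: 26, 72: 2, 75: 0, 78: 1, 81: 0, 84: 1, 87: 0, 90: 0, 93: 1, 96: 11, 99: 13, 102: 20, 105: 169}
```

arm_command --motion '[[[0,0,0],-2.5],[[0,0,0],-2.5],[[0,0,0],-2.5]]'

```text
clock: 28.6
tcp_pos: [0.459, -0.1976, 0.1395]
orientation: [-0.054, -2.125, 2.169]
contact_force: [0.4, -0.4, -0.9]
grip_width: 0.027
```

```bash
python3 -c "
from h import *
st()"
```

```text
t 28.6 yaw 174.3 tcp [ 459.  -197.6  139.5] tilt deg along tool x 2.73 z 1.3 F [ 0.43 -0.38 -0.89] Mo [-0.01 -0.11  0.34] w 27.0
```

arm_command --motion '[[[0,0,0],-2.5],[[0,0,0],-2.5],[[0,0,0],-2.5],[[0,0,0],-2.5]]'

```text
clock: 29.1
tcp_pos: [0.459, -0.1975, 0.1395]
orientation: [-0.237, -2.033, 2.066]
contact_force: [0.2, -1.3, -0.9]
grip_width: 0.0269
```

```bash
python3 -c "
from h import *
st()"
```

```text
t 29.1 yaw 163.92 tcp [ 459.  -197.5  139.5] tilt deg along tool x 2.72 z 1.31 F [ 0.21 -1.3  -0.9 ] Mo [ 0.08 -0.12  0.37] w 26.9
```

arm_command --motion '[[[0,0,0],-2.5],[[0,0,0],-2.5],[[0,0,0],-2.5],[[0,0,0],-2.5]]'

```text
clock: 29.6
tcp_pos: [0.4591, -0.1976, 0.1395]
orientation: [-0.404, -1.934, 1.958]
contact_force: [0.3, -0.8, -0.4]
grip_width: 0.0275
```

```bash
python3 -c "
from h import *
print(st()['joints'].round(2));gap()"; ls -t pics|head -1
```

```text
t 29.6 yaw 153.63 tcp [ 459.1 -197.6  139.5] tilt deg along tool x 2.71 z 1.34 F [ 0.26 -0.76 -0.41] Mo [-0.03 -0.09  0.95] w 27.5
[ 0.49  0.37 -0.26  2.02  0.15  0.82 -1.89]
{36: 45, 39: 46, 42: 36, 45: 47, 48: 44, 51: 23, 54: 44, 57: 99, 60: 36, 63: 157, 66: 90, 69: 5, 72: 2, 75: 2, 78: 2, 81: 1, 84: 1, 87: 1, 90: 0, 93: 4, 96: 6, 99: 18, 102: 21, 105: 158}
gap2960.png
```

arm_command --motion '[[[0,0,0],0],[[0,0,0],0]]'

```text
clock: 29.9
tcp_pos: [0.4591, -0.1976, 0.1395]
orientation: [-0.404, -1.933, 1.958]
contact_force: [-0.2, -0.7, -0.0]
grip_width: 0.0273
```

```bash
python3 -c "
from h import *
st()"
```

```text
t 29.9 yaw 153.59 tcp [ 459.1 -197.6  139.5] tilt deg along tool x 2.71 z 1.35 F [-0.21 -0.7  -0.04] Mo [-0.05 -0.04  0.77] w 27.3
```

View pics/gap2960.png

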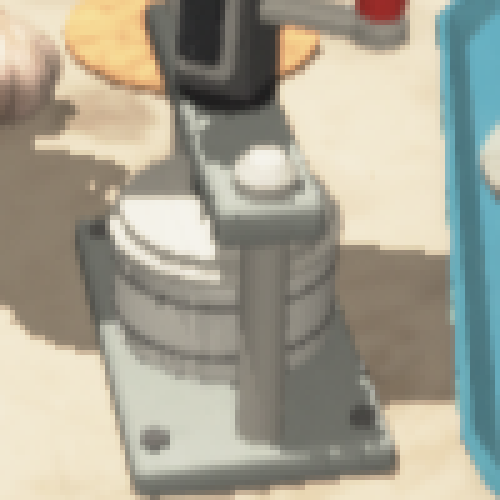

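arm_command --motion '[[[0,0,0],1],[[0,0,0],1],[[0,0,0],1],[[0,0,0],1],[[0,0,0],0]]'

```text
clock: 30.52
tcp_pos: [0.4591, -0.1976, 0.1395]
orientation: [-0.34, -1.974, 2.0]
contact_force: [1.4, -0.8, -0.1]
grip_width: 0.0275
```

```bash
python3 -c "
from h import *
st()"
```

```text
t 30.52 yaw 157.67 tcp [ 459.1 -197.6  139.5] tilt deg along tool x 2.71 z 1.29 F [ 1.42 -0.85 -0.07] Mo [ 0.02 -0.11  0.12] w 27.5
```

arm_command --motion '[[[0,0,3],0],[[0,0,4],0],[[0,0,5],0],[[0,0,5],0],[[0,0,5],0],[[0,0,8],0],[[0,0,12],0],[[0,0,12],0],[[0,0,8],0],[[0,0,0],0]]' --grip_force 60

```text
clock: 31.78
tcp_pos: [0.4586, -0.1973, 0.195]
orientation: [-0.338, -1.979, 1.998]
contact_force: [-0.3, -0.1, -2.5]
grip_width: 0.0272
```

```bash
python3 -c "
from h import *
st(); gap()
o,f=grab('side')
cv2.imwrite('pics/z12.png',cv2.resize(f['frame'][195:355,220:340,::-1],(450,600),interpolation=cv2.INTER_NEAREST))"
```

```text
t 31.77 yaw 157.78 tcp [ 458.6 -197.3  195. ] tilt deg along tool x 2.77 z 1.1 F [-0.26 -0.13 -2.54] Mo [-0.01 -0.1  -0.02] w 27.2
{36: 40, 39: 40, 42: 40, 45: 43, 48: 48, 51: 18, 54: 52, 57: 84, 60: 47, 63: 153, 66: 92, 69: 5, 72: 3, 75: 2, 78: 2, 81: 2, 84: 1, 87: 0, 90: 0, 93: 2, 96: 9, 99: 13, 102: 22, 105: 179}
```

View pics/z12.png

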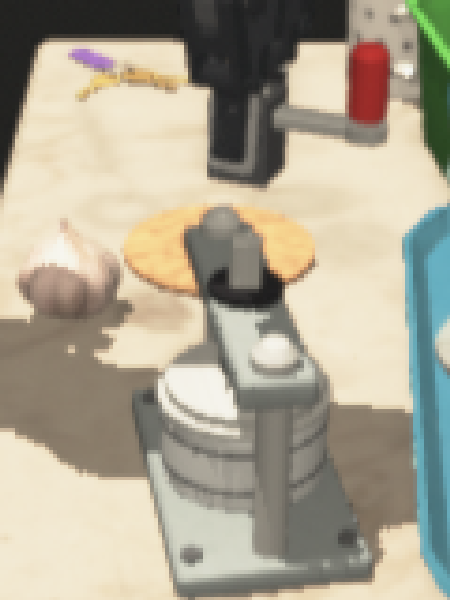

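arm_command --motion '[[[-1,8,0],0],[[-1,15,0],0],[[-2,20,0],0],[[-2,22,0],0],[[-2,22,0],0],[[-2,22,0],0],[[-2,22,0],0],[[-2,22,0],0],[[-2,22,0],0],[[-2,20,0],0],[[-1,15,-5],0],[[-1,10,-8],0],[[0,5,-8],0],[[0,0,-5],0],[[0,0,0],0]]'

```text
clock: 33.75
tcp_pos: [0.4308, 0.0472, 0.1637]
orientation: [-0.318, -1.982, 1.999]
contact_force: [-0.2, 0.4, -1.6]
grip_width: 0.0267
```

```bash
python3 -c "
from h import *
st()"
```

```text
t 33.75 yaw 158.41 tcp [430.8  47.2 163.7] tilt deg along tool x 3.31 z 1.12 F [-0.16  0.38 -1.63] Mo [-0.   -0.1   0.02] w 26.7
```

arm_command --motion '[[[2,3,-6],0],[[2,3,-12],0],[[2,3,-16],0],[[1,1,-18],0],[[0,0,-18],0],[[0,0,-18],0],[[0,0,-14],0],[[0,0,-9],0],[[0,0,-5],0],[[0,0,-2],0],[[0,0,0],0]]'

```text
clock: 35.12
tcp_pos: [0.4389, 0.0579, 0.0369]
orientation: [-0.319, -1.981, 1.997]
contact_force: [0.1, -0.9, -2.0]
grip_width: 0.027
```

```bash
python3 -c "
from h import *
st()
o,f=grab('side')
cv2.imwrite('pics/z13.png',cv2.resize(f['frame'][195:295,215:335,::-1],(600,500),interpolation=cv2.INTER_NEAREST))"
```

```text
t 35.12 yaw 158.3 tcp [438.9  57.9  36.9] tilt deg along tool x 3.36 z 1.1 F [ 0.06 -0.93 -1.99] Mo [ 0.03 -0.16  0.02] w 27.0
```

View pics/z13.png

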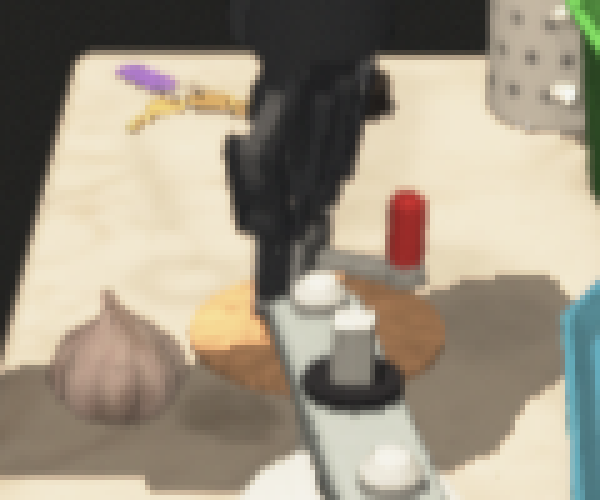

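Over the mat; lower the last ~5 mm in small steps until contact.

arm_command --motion '[[[0,0,-2],0],[[0,0,-1.5],0],[[0,0,-1],0],[[0,0,-0.5],0],[[0,0,0],0]]'

```text
clock: 35.8
tcp_pos: [0.4396, 0.0578, 0.0325]
orientation: [-0.321, -1.983, 1.997]
contact_force: [0.2, 0.1, -2.4]
grip_width: 0.0273
```

arm_command --motion '[[[0,0,-0.7],0],[[0,0,-0.7],0],[[0,0,0],0]]'

```text
clock: 36.17
tcp_pos: [0.4397, 0.0578, 0.0316]
orientation: [-0.321, -1.982, 1.998]
contact_force: [-0.4, -0.2, -1.1]
grip_width: 0.0269
```

```bash
python3 -c "
from h import *
st()"
```

```text
t 36.17 yaw 158.28 tcp [439.7  57.8  31.6] tilt deg along tool x 3.23 z 1.07 F [-0.37 -0.23 -1.06] Mo [-0.01  0.01  0.07] w 26.9
```

arm_command --motion '[[[0,0,-0.5],0],[[0,0,0],0],[[0,0,0],0]]' --grip_force 20

```text
clock: 36.55
tcp_pos: [0.4397, 0.0579, 0.0316]
orientation: [-0.322, -1.982, 1.998]
contact_force: [-0.5, -0.4, -0.2]
grip_width: 0.0273
```

arm_command --motion '[[[0,0,0],0],[[0,0,0],0],[[0,0,0],0],[[0,0,0],0],[[0,0,0],0]]' --fingers 0.3

```text
clock: 37.17
tcp_pos: [0.4403, 0.058, 0.0315]
orientation: [-0.323, -1.983, 1.998]
contact_force: [-0.3, -0.2, 0.4]
grip_width: 0.0558
```

arm_command --motion '[[[0,0,5],0],[[0,0,12],0],[[0,0,20],0],[[0,0,25],0],[[0,0,30],0],[[0,0,30],0],[[0,0,25],0],[[0,0,10],0],[[0,0,0],0],[[0,0,0],0]]'

```text
clock: 38.42
tcp_pos: [0.4389, 0.0582, 0.1978]
orientation: [-0.324, -1.985, 1.999]
contact_force: [-0.3, -0.6, 0.1]
grip_width: 0.0555
```

```bash
python3 -c "
from h import *
o=st(); o,f=grab('wrist','w14'); P=wcloud(o,f); m=reg(P,[.44,.058],.03,.038,.054); q=P[m]; print(len(q),q.mean(0),cv2.minAreaRect((q[:,:2]*1000).astype(np.float32)))
gap(); o,f=grab('side')
a=cv2.resize(f['frame'][195:355,220:340,::-1],(375,500),interpolation=cv2.INTER_NEAREST); o,f=grab('top'); b=cv2.resize(f['frame'][140:300,250:390,::-1],(438,500),interpolation=cv2.INTER_NEAREST)
cv2.imwrite('pics/z14.png',np.hstack([a,b])[:,:800])"
```

```text
t 38.42 yaw 158.34 tcp [438.9  58.2 197.8] tilt deg along tool x 3.07 z 1.0 F [-0.29 -0.56  0.11] Mo [-0.02 -0.06  0.02] w 55.5
1337 [0.44397641 0.05491928 0.04611569] ((446.34991455078125, 54.232032775878906), (27.94155502319336, 45.12124252319336), 68.91179656982422)
{36: 43, 39: 36, 42: 37, 45: 48, 48: 44, 51: 22, 54: 43, 57: 96, 60: 48, 63: 154, 66: 91, 69: 3, 72: 3, 75: 3, 78: 0, 81: 1, 84: 1, 87: 0, 90: 0, 93: 1, 96: 13, 99: 13, 102: 19, 105: 144}
```

View pics/z14.png

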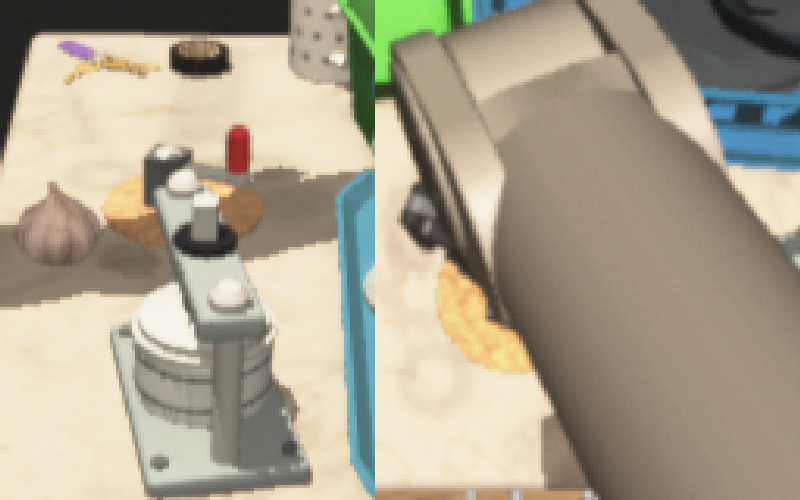

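View pics/w14.png

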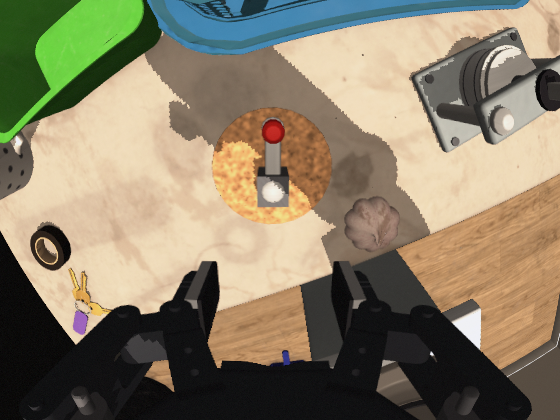

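```bash
python3 -c "
from h import *
print(r.hand_in()); print(r.get_obs()['clock'])"
```

```text
the job is handed in; nothing more can be done
None
the job is handed in; nothing more can be done
```

The job is done and handed in at about 38.5 s of the 72 s allowed.

**Fitting and winding:** I fitted the crank fully down onto the shaft. I wound it clockwise by the knob for the first 100° or so, then by gripping the hub. I switched because the drag at the knob was slowly tilting the tool. In all it turned about 222°, which is about 15.5 mm of plate travel.

**The stop:** At the stop the torque jumped from about 0.35 to 0.95 N m, roughly 17 N at the knob. That is just under the 18 N limit, so it was closer than I wanted. I stopped at once and eased back about 4°, within the socket's play.

**Standing the crank on the mat:** I lifted the crank off, lowered it until it touched the cork mat, and released it.

**Last checks:**
- **Crank:** The wrist and side images show it upright on the mat with the gripper clear of it. Its hub top reads level, at about 46 mm as expected for the 6 mm mat.
- **Plate:** It looks seated on the mould's lid, and its height did not change after I lifted the crank off. I judged contact by the torque rise and the side picture, not by measuring the gap directly.
- **Bystanders:** The mug, tape roll and garlic were never touched, and they look unmoved in the pictures.
- **Disagreements:** The cameras differed by up to about 5 mm in y. The tool was tilted by about 3° by the end, and neither affected the result.

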